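# Slide the standoff gauge under the probe bridge

### The job

Push the flat blue gauge along the counter with your fingertips, nose first, under the low bridge of the aluminium test rig until its nose is fully home against the black stop behind the bridge and it lies straight, then draw your hand clear. Slide it only: do not lift, tip or carry it. Keep off the black probe head and its brass socket, and leave everything else on the counter where it is.

Things in the scene. Friction and masses are not known exactly. Their poses are not given: they have to be found in the camera images.
- gauge: Loose flat gauge on the counter: a blue plate 150 long (own x) x 50 wide (own y) x 14 mm thick, white lines across the front half of its top, an upright black tab near its tail; 0.25 to 0.45 kg. Origin: centre of its underside; own +x points to its nose, which enters the bridge first. Pushed low on its edges, 3 to 10 mm above the counter, it slides.
- gauge_tab (a point): Top middle of the black tab, 50 mm above the counter, 45 mm behind the gauge's origin. The tab is 12 (own x) x 30 mm (own y), with 24 mm of bare plate behind it. It does not fit under the bridge and need not: it stays in front. Pushing high on it tips the gauge.
- gauge_nose (a point): Middle of the gauge's front end face, 75 mm ahead of its origin (own +x), 7 mm up.
- gauge_tail (a point): Middle of the gauge's rear end face, 75 mm behind its origin, 7 mm up.
- rig: Fixed dull aluminium test rig with a bridge 50 mm deep (x -25 to +25 mm). Origin: on the counter below the bridge's middle; own +x is the way the gauge slides in. The tunnel is 62 mm wide (y -31 to +31) and 18 mm high above bare counter; the beam's top is 36 mm up, piers reach y = +-55, 6 mm high feet +-83 mm. In front of the bridge the counter is bare.
- rig_stop (a point): Middle of the flat front face of the black stop (24 mm high), 45 mm beyond the rig's origin (own +x), 12 mm up. The gauge is home when its origin is at x = -30, y = 0 mm of the rig's frame, its tail then 80 mm in front of the bridge. Behind the stop, at x 85 to 165, y -75 to +75 mm, stands a column 100 mm high.
- probe_head: Chrome-brass bayonet socket with a black probe head in it, 36 mm across, fixed on top of the bridge's middle, from 36 to 88 mm above the counter; origin at the centre of its underside. Do not touch.
- generator: Loose titanium pulse generator with a clear header, 65 x 44 x 9 mm, lying flat; origin under its middle. Leave alone.
- tube_rack: Fixed white rack 50 x 120 x 35 mm for sample tubes; origin at the centre of its underside.
- tube: Red-capped glass sample tube, 17 mm across and 99 mm long, standing upright in the rack, its top about 106 mm above the counter; origin at the centre of its foot. Leave alone.
- torque_handle: Loose red torque handle (grip 110 mm long, 24 mm high) with a steel shaft, lying flat; origin on the counter, 35 mm from the grip's middle. Leave alone.
- caliper: Loose steel caliper, 200 mm long, 10 mm high, lying flat; origin under the middle of its beam. Leave alone.
- jar: Loose small jar with a blue cap, 52 mm across, 70 mm high, standing; origin at the centre of its foot. Leave alone.
Things that resemble listed ones, but are neither listed nor needed, are in the scene too. Of the things like the gauge, leave any that is brown, green or turquoise; of the rest the smaller one is meant.

How it is judged:
By the outcome, as a careful person would: the job done as asked, in the order asked, and still so for the second after the job is handed in, with the robot touching nothing.
It also fails if it takes over 69 s, if anything falls off the work surface, if the arm or the gripper's body presses on something with over 40 N, if the wrist force passes 120 N, or if a joint passes its speed limit or range.

### The arm

A 6-joint arm with a two-finger parallel gripper is mounted at the origin on the work surface. World frame = base frame: x ahead of the robot, y to its left, z up, the work surface at z = 0. Lengths are in mm, angles in degrees, forces in N, time in s.
With the tool pointing down it reaches from about 300 to 850 mm from the base axis. Payload 4.2 kg.
Tool frame: the origin (TCP) lies between the finger pads; the fingertips stand 25 mm ahead of it and the grasp point (between the pads) lies 6 mm ahead of it; x points along the fingers, y is the direction in which the jaws open and shut, and the axes are right-handed (so a half turn about x gives the same grasp; the last joint's range is limited). The gripper opens to 91 mm and grips with 3 to 60 N. Pads are 32 mm wide; open, the fingers measure 118 mm over their backs; the gripper's body (76 mm by 178 mm) begins 60 mm behind the grasp point.
Start: joints at [-70.588, 18.312, 89.639, -0, 72.044, -1.146], TCP at [201.915, -538.397, 238.976] pointing down, gripper open.
Joint ranges: [-177.97, 177.97], [-48.28, 115.42], [12.27, 149.76], [-77.06, 257.06], [2.81, 150.46], [-146.56, 146.56]. Speed limits (degrees/s): [147.25, 147.25, 180, 180, 180, 180].

### API

Orientations are given as [roll, pitch, yaw] about the fixed x, y, z axes, in that order (R = Rz(yaw) Ry(pitch) Rx(roll)).
In Python, from workcell import env gives the robot as it stands.
- The arm moves only by the tool jog_arm, never from a script. Its argument "plan" is one flat list of numbers, 4 for each row, row after row: the shift along the tool's x, y, z in cm, then the turn about the tool's x in units of 6 degrees (1.0 is 6 degrees). In form: [tx, ty, tz, turn, tx, ty, tz, turn, ...]. A call has 1 to 12 rows; each row shifts and turns the commanded pose from where the row before left it, along the tool's axes as they then stand; what a row does not reach is not made up. A row lasts 1/12 s, in which the tool goes at most 41.7 mm and 7.16 degrees, less where a joint would pass 70% of its speed; a pose out of reach is approached as far as the arm can. A call with a gripper value outside its range is refused whole. "claw" is the finger opening in cm, from 0 to 9.12, set as the call begins (left out, the last holds). The fingers move at their own pace and stop on an object; "newtons" is the grip in N (left out, the last holds). Time passes only in rows, so rows that do not move let the fingers close. It gives the time, the measured TCP pose, the force and the opening at its end, in the units of the state.
- env.state(): the state, without advancing time (a new reading comes with each control period).
- env.grab_frame(name): name is "scene" or "top" or "wrist"; returns the picture (480x640x3 uint8, red, green, blue); there is no depth.
- env.calibration(name): a dict with "vertical_fov" (degrees; the focal length in pixels is half the picture's height over the tangent of half this angle, whatever the lens; pixels are square), "cx", "cy" (the principal point, pixels), "origin" and "orientation" of the camera in the world; the wrist camera has in their place "T_tool_cam" (4x4, takes a point from camera to tool coordinates, whose origin is the TCP and whose axes are the tool frame's). Camera axes: x right, y down, z forward; pixel columns grow to the right and rows downward; lengths in mm; the calibration is good to about 2 mm. A picture is of the moment at which its call begins: read the wrist's pose just before it. calibration takes no time and is no camera call.
- env.job_done(): hands the job in, once; it reports no verdict.
The state is a dict: "time_s": time; "qpos": joint angles; "qvel": joint speeds; "effort": joint torques, N m; "ee_pos": TCP position; "ee_rot": TCP orientation; "force": force on the tool from outside, world axes, zero at the start; "torque": the same for the moment, N m; "gripper_width": finger opening in mm.
Only numpy, scipy, OpenCV 4.12 (cv2) and the standard library are available. Lean on these libraries where they do the work, as an engineer would, in place of code of your own. Each camera call takes 0.05 s, during which the arm holds its last target.

## Working session

There is one attempt and no reset: what is moved stays moved. The work goes in short steps, Python scripts to look and compute and a tool call to move; the robot and the scene stay as the last step left them, time stands still between calls to the robot, and variables do not carry over. Pictures are saved under pics/ and viewed, and the job is handed in when it is done.

Besides the shell and the picture viewer there is one more tool, called after "Request:" in YAML: its name, and indented under it one key for each argument. jog_arm: Moves the arm, as the interface text tells. Its arguments: {"type":"object","properties":{"plan":{"type":"array"},"claw":{"type":"number"},"newtons":{"type":"number"}},"required":["plan"]}

```bash
mkdir -p pics; ls; python3 - <<'E'
from workcell import env
import cv2
s=env.state();print(s)
for n in("scene","top"):
    f=env.grab_frame(n);cv2.imwrite(f"pics/{n}0.png",f[:,:,::-1]);print(n,env.calibration(n))
print(env.calibration("wrist"))
E
```

```text
pics
{'time_s': 0.0, 'qpos': array([-7.05887209e+01,  1.83508690e+01,  8.97066270e+01, -4.07204371e-04,
        7.20422782e+01, -1.14690367e+00]), 'qvel': array([-0.01900722, -0.0188964 ,  0.07797792, -0.05968555, -0.04175638,
        0.00425236]), 'effort': array([-2.35036074e-03, -4.12476790e+01, -2.31978124e+01,  7.23236147e-02,
        4.57358616e-02, -1.33881108e-04]), 'ee_pos': array([ 201.75374048, -537.9549334 ,  238.12647361]), 'ee_rot': array([-90.92458329,  89.90022504, 109.63372535]), 'force': array([ 0.73332066, -0.13686487, -0.21083108]), 'torque': array([ 0.02304568, -0.03138706,  0.00341938]), 'gripper_width': 90.9584936203717}
scene {'vertical_fov': 47.293846562139194, 'cx': 321.7373193391543, 'cy': 239.18371050520184, 'origin': array([976.91037925, 935.12530793, 757.4407588 ]), 'orientation': array([-123.17704346,   -0.65329093,  150.65894514])}
top {'vertical_fov': 44.984894802042, 'cx': 317.6458896241102, 'cy': 240.63918375769632, 'origin': array([ 327.83208894,   47.68585543, 1347.15233384]), 'orientation': array([-173.34683734,   -0.5481137 ,  -88.38807463])}
{'vertical_fov': 63.65401698886273, 'cx': 312.3171598146421, 'cy': 242.86123988997878, 'T_tool_cam': array([[ 1.42786792e-04, -2.72388986e-01,  9.62187206e-01,
        -1.45259306e+02],
       [ 9.99999882e-01, -4.08599794e-04, -2.64070087e-04,
        -1.11310325e-01],
       [ 4.65079277e-04,  9.62187130e-01,  2.72388895e-01,
        -7.78256283e+01],
       [ 0.00000000e+00,  0.00000000e+00,  0.00000000e+00,
         1.00000000e+00]])}
```

View pics/scene0.png

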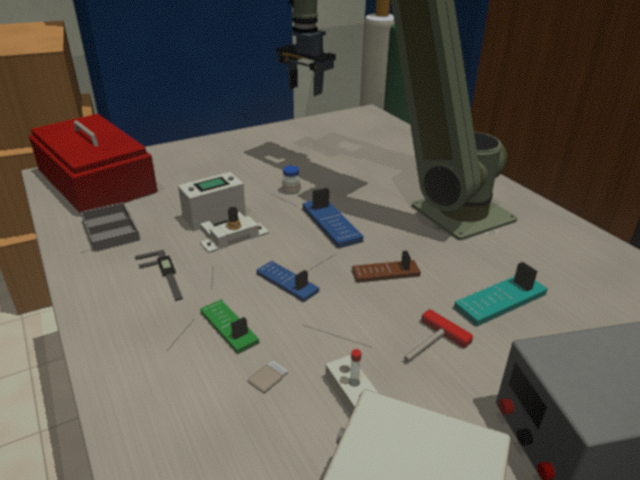

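View pics/top0.png

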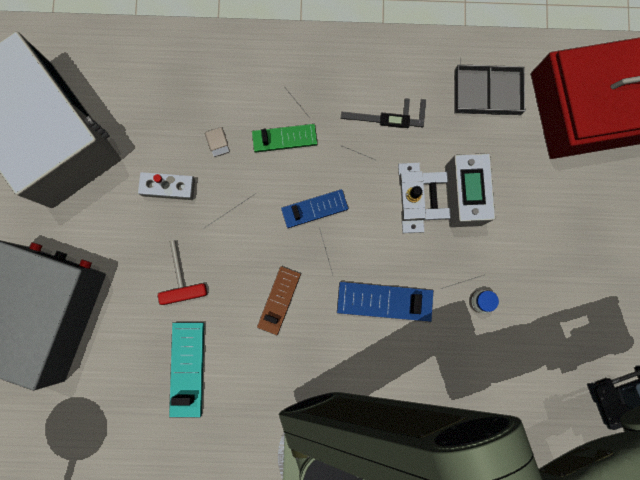

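```bash
cat > h.py <<'E'
import numpy as np,cv2
from scipy.spatial.transform import Rotation as R
from workcell import env
def cam(n,st=None):
    c=env.calibration(n);f=240/np.tan(np.radians(c['vertical_fov'])/2)
    K=np.array([[f,0,c['cx']],[0,f,c['cy']],[0,0,1]])
    if n=='wrist':
        T=c['T_tool_cam'];Rt=R.from_euler('xyz',st['ee_rot'],degrees=True).as_matrix()
        return K,Rt@T[:3,:3],st['ee_pos']+Rt@T[:3,3]
    return K,R.from_euler('xyz',c['orientation'],degrees=True).as_matrix(),c['origin']
def ray(C,uv,z):
    K,Rm,o=C;uv=np.atleast_2d(uv).astype(float)
    d=(Rm@np.linalg.inv(K)@np.c_[uv,np.ones(len(uv))].T).T
    return o+d*((z-o[2])/d[:,2])[:,None]
def proj(C,p):
    K,Rm,o=C;q=(K@Rm.T@(np.atleast_2d(p)-o).T).T;return q[:,:2]/q[:,2:]
E
python3 - <<'E'
from h import *
for n,(x0,y0,w,h) in dict(top=(270,140,240,110),scene=(170,160,180,150)).items():
    im=cv2.imread(f"pics/{n}0.png");C=cam(n)
    hsv=cv2.cvtColor(im,cv2.COLOR_BGR2HSV)
    m=cv2.inRange(hsv,(100,110,50),(125,255,255))
    cs,_=cv2.findContours(m,cv2.RETR_EXTERNAL,cv2.CHAIN_APPROX_NONE)
    for c in cs:
        if cv2.contourArea(c)<300: continue
        r=cv2.minAreaRect(c);b=cv2.boxPoints(r)
        if r[0][1]<150: continue
        print(n,r); print(ray(C,b,14)[:,:2].round(1).tolist())
    s=3.3 if n=='top' else 4
    cv2.imwrite(f"pics/{n}0c.png",cv2.resize(im[y0:y0+h,x0:x0+w],None,fx=s,fy=s,interpolation=cv2.INTER_CUBIC))
E
```

```text
top ((487.5, 301.0), (20.0, 21.0), 90.0)
[[377.9, -330.1], [379.2, -378.5], [333.6, -378.1], [332.2, -329.9]]
top ((385.1135559082031, 301.2345275878906), (94.40266418457031, 31.34837532043457), 5.128190994262695)
[[319.5, -8.8], [390.8, -13.5], [377.7, -230.0], [306.4, -224.0]]
top ((314.28826904296875, 208.22242736816406), (21.117870330810547, 63.77119445800781), 72.6459732055664)
[[558.5, 127.5], [607.8, -13.2], [560.4, -29.0], [511.5, 111.2]]
scene ((287.3416748046875, 279.78009033203125), (60.71229934692383, 16.389291763305664), 29.47589111328125)
[[608.2, -3.4], [568.9, -46.0], [514.5, 112.3], [552.9, 146.5]]
scene ((332.0226135253906, 220.9366455078125), (63.2943000793457, 22.381633758544922), 46.218875885009766)
[[378.1, -222.6], [295.7, -280.1], [316.5, -16.7], [387.9, 22.6]]
```

View pics/top0c.png

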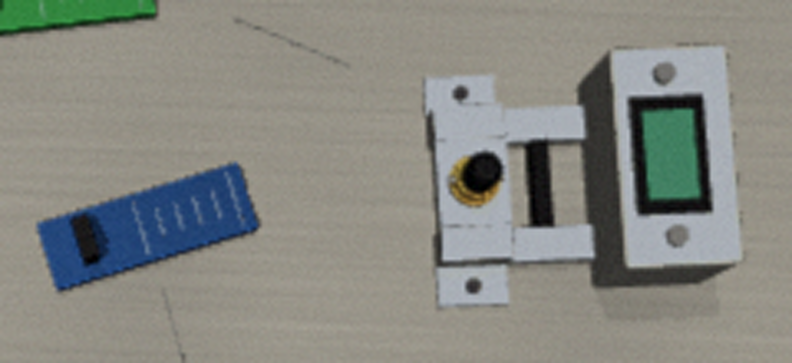

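View pics/scene0c.png

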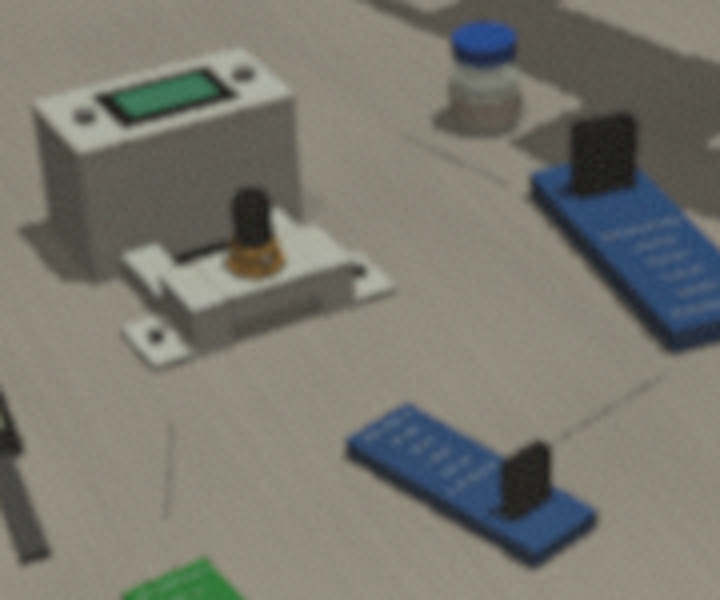

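```bash
python3 - <<'E'
from h import *
C=cam('top')
def P(l,z): 
    return ray(C,np.array(l)/3.3+[270,140],z)
f=P([(425,76),(494,74),(508,304),(439,307)],6)[:,:2]
print('feet',f.round(1).tolist(),[np.linalg.norm(f[i]-f[i-1]).round(1) for i in range(4)],f.mean(0))
c=P([(609,50),(724,46),(742,265),(629,269)],100)[:,:2]
print('col',c.round(1).tolist(),[np.linalg.norm(c[i]-c[i-1]).round(1) for i in range(4)],c.mean(0))
b=P([(433,112),(503,108),(512,259),(441,262)],36)[:,:2]
print('beam',b.round(1).tolist(),[np.linalg.norm(b[i]-b[i-1]).round(1) for i in range(4)],b.mean(0))
d=c.mean(0)-f.mean(0);print(np.linalg.norm(d),np.degrees(np.arctan2(d[1],d[0])))
for q in (f,c,b):
    e=q[0]+q[1]-q[2]-q[3];print('y dir',np.degrees(np.arctan2(e[1],e[0]))-90)
im=cv2.imread('pics/scene0.png');g=im[190:260,180:290];
cv2.imwrite('pics/s2.png',cv2.resize(g,None,fx=7,fy=7,interpolation=cv2.INTER_CUBIC))
g=im[250:310,245:330];cv2.imwrite('pics/s3.png',cv2.resize(g,None,fx=8,fy=8,interpolation=cv2.INTER_CUBIC))
E
```

```text
feet [[675.3, -147.7], [678.3, -197.4], [511.9, -208.6], [508.3, -159.7]] [np.float64(167.4), np.float64(49.7), np.float64(166.8), np.float64(49.0)] [ 593.43956267 -178.3322719 ]
col [[672.5, -257.1], [677.6, -334.3], [529.5, -345.3], [524.7, -270.5]] [np.float64(148.5), np.float64(77.4), np.float64(148.5), np.float64(75.0)] [ 601.0884582  -301.83118093]
beam [[641.9, -149.3], [646.3, -198.4], [539.4, -205.4], [535.8, -156.1]] [np.float64(106.3), np.float64(49.3), np.float64(107.1), np.float64(49.5)] [ 590.83129476 -177.28366077]
123.73554919246915 -86.4559172563838
y dir -86.03185462817267
y dir -85.29833209137044
y dir -86.29367691529706
```

View pics/s2.png

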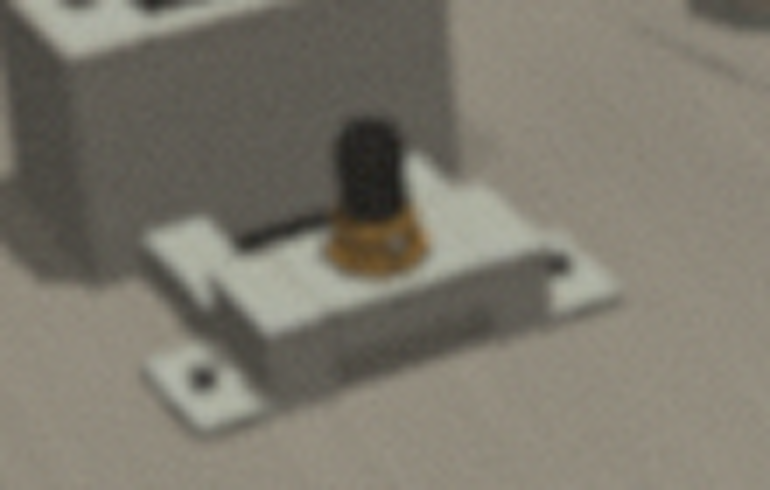

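View pics/s3.png

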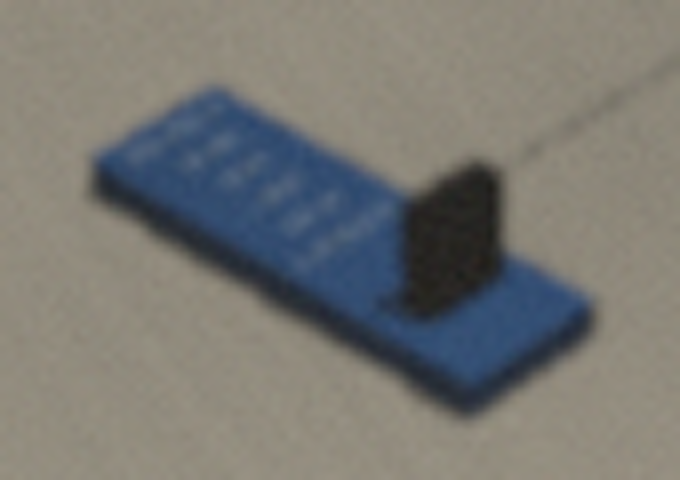

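```bash
python3 - <<'E'
from h import *
C=cam('scene')
print(ray(C,np.array([(268,333),(548,252)])/7+[180,190],36)[:,:2].round(1))
print(ray(C,np.array([(205,433),(620,295)])/7+[180,190],6)[:,:2].round(1))
g=ray(C,np.array([(95,160),(212,88),(592,312),(468,393)])/8+[245,250],14)[:,:2]
print(g.round(1).tolist(),g.mean(0));d=g[0]+g[1]-g[2]-g[3];print(np.degrees(np.arctan2(d[1],d[0])))
# rig frame of top estimate
a=np.radians(-86.2);ex=np.array([np.cos(a),np.sin(a)]);ey=np.array([-ex[1],ex[0]]);o=np.array([592.3,-178])
for p in [(559.5,49),g.mean(0),(535,119.4),(584,-21)]: q=np.array(p)-o;print(q@ex,q@ey)
E
```

```text
[[ 644.7 -147.2]
 [ 538.7 -150.2]]
[[ 672.1 -142.7]
 [ 509.5 -155.6]]
[[605.2, -10.4], [561.0, -26.6], [514.6, 117.8], [560.3, 132.3]] [560.27164929  53.29048904]
-72.35837279414336
-228.67471723541533 -17.683712769179177
-232.90463328749726 -16.629412534442377
-300.54365116297566 -37.4641661541744
-157.20490389517184 2.1232501759760423
```

```bash
cat >> h.py <<'E'
a=np.radians(-86.2);EX=np.array([np.cos(a),np.sin(a)]);EY=np.array([-EX[1],EX[0]]);O=np.array([592.3,-178])
def rig(p): q=np.asarray(p)[...,:2]-O; return np.stack([q@EX,q@EY],-1)
def unrig(x,y): return O+x*EX+y*EY
def need(st,goal,heading):
    """goal world xyz, tool z along world heading; prints turn (units) then shift in cm in tool axes before turn"""
    M=R.from_euler('xyz',st['ee_rot'],degrees=True).as_matrix()
    h=np.array([np.cos(np.radians(heading)),np.sin(np.radians(heading)),0])
    t=M.T@h; ang=np.degrees(np.arctan2(-t[1],t[2]))
    print('tool pos',st['ee_pos'].round(1),'z-axis head',np.degrees(np.arctan2(M[1,2],M[0,2])).round(2),'x',M[:,0].round(3))
    print('turn units',ang/6,'shift cm (tool now)',M.T@(np.array(goal)-st['ee_pos'])/10)
E
python3 - <<'E'
from h import *
st=env.state()
t=np.array([535,119.4]);h=-71.3;hv=np.array([np.cos(np.radians(h)),np.sin(np.radians(h))])
g=t-hv*40;print(g)
need(st,[*g,160],h)
E
```

```text
[522.17548038 157.28841111]
tool pos [ 201.8 -538.   238.2] z-axis head -159.44 x [-0.001  0.001 -1.   ]
turn units -14.690310223507685 shift cm (tool now) [  7.9078442  -53.83632322 -54.41437955]
```

Request:
jog_arm:
  plan: [0, -2.7, -2.72, 0, 0, -2.7, -2.72, 0, 0, -2.7, -2.72, 0, 0, -2.7, -2.72, 0, 0, -2.7, -2.72, 0, 0, -2.7, -2.72, 0, 0, -2.7, -2.72, 0, 0, -2.7, -2.72, 0, 0, -2.7, -2.72, 0, 0, -2.7, -2.72, 0]
  claw: 2.0

```text
time_s: 0.93
ee_pos: [361.9, -188.2, 238.8]
ee_rot: [-45.5, 90.0, 155.0]
force: [1.2, -0.7, 0.4]
gripper_width: 27.6
```

Request:
jog_arm:
  plan: [0, -2.7, -2.72, 0, 0, -2.7, -2.72, 0, 0, -2.7, -2.72, 0, 0, -2.7, -2.72, 0, 0, -2.7, -2.72, 0, 0, -2.7, -2.72, 0, 0, -2.7, -2.72, 0, 0, -2.7, -2.72, 0, 0, -2.7, -2.72, 0, 0, -2.7, -2.72, 0]

```text
time_s: 1.77
ee_pos: [521.8, 160.2, 238.5]
ee_rot: [13.0, 90.0, -146.5]
force: [0.6, -0.2, 0.5]
gripper_width: 20.2
```

Request:
jog_arm:
  plan: [0, 0, 0, -1.15, 0, 0, 0, -1.15, 0, 0, 0, -1.15, 0, 0, 0, -1.15, 0, 0, 0, -1.15, 0, 0, 0, -1.15, 0, 0, 0, -1.15, 0, 0, 0, -1.15, 0, 0, 0, -1.15, 0, 0, 0, -1.15, 0, 0, 0, -1.15, 0, 0, 0, -1.15]

```text
time_s: 2.77
ee_pos: [521.4, 158.2, 238.5]
ee_rot: [-82.8, 89.9, -159.1]
force: [1.2, 0.1, -0.0]
gripper_width: 20.1
```

Request:
jog_arm:
  plan: [0, 0, 0, -0.9, 0, 0, 0, 0, 0, 0, 0, 0]

```text
time_s: 3.02
ee_pos: [521.5, 158.2, 238.6]
ee_rot: [-84.7, 90.0, -156.1]
force: [-0.1, -0.0, -0.4]
gripper_width: 19.9
```

```bash
python3 - <<'E'
from h import *
st=env.state();print(st['time_s'],st['gripper_width'],st['qpos'].round(1))
f=env.grab_frame('wrist');cv2.imwrite('pics/w1.png',f[:,:,::-1])
need(st,[522.2,157.3,160],-71.3)
E
```

```text
3.0167 19.935452070203578 [15.7 15.6 93.6 -0.  70.8 -2.9]
tool pos [521.5 158.2 238.6] z-axis head -71.38 x [-0.001 -0.    -1.   ]
turn units -0.014138402110498332 shift cm (tool now) [7.86090163 0.04631999 0.10773903]
```

View pics/w1.png

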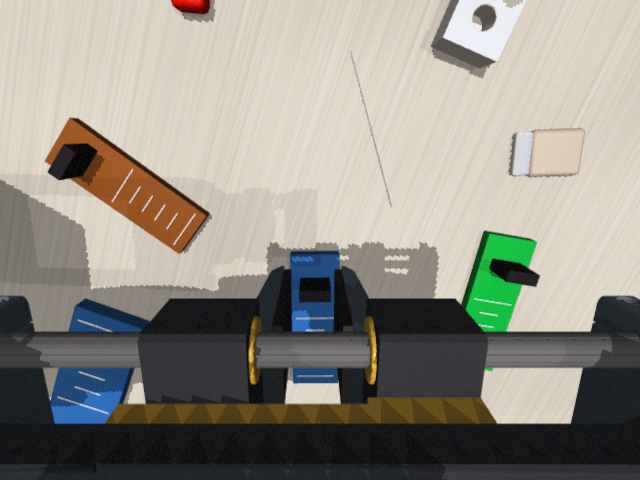

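```bash
python3 - <<'E'
from h import *
st=env.state();C=cam('wrist',st)
im=cv2.imread('pics/w1.png')
p=ray(C,[(292,252),(340,252),(292,382),(339,382)],14)
print(p.round(1),rig(p).round(1)); print(rig(st['ee_pos']))
M=R.from_euler('xyz',st['ee_rot'],degrees=True).as_matrix()
print(((p-st['ee_pos'])@M).round(1))
cv2.imwrite('pics/w1c.png',cv2.resize(im[235:400,230:400],None,fx=3.5,fy=3.5,interpolation=cv2.INTER_CUBIC))
E
```

```text
[[514.6 116.9  14. ]
 [560.2 132.2  14. ]
 [560.6 -26.5  14. ]
 [609.9  -9.9  14. ]] [[-299.4  -57.9]
 [-311.6  -11.5]
 [-153.3  -21.6]
 [-166.6   28.7]]
[-340.17388734  -48.34986216]
[[224.7 -19.6  37. ]
 [224.6  28.5  37. ]
 [224.7 -21.8 187.5]
 [224.6  30.2 187.5]]
```

View pics/w1c.png

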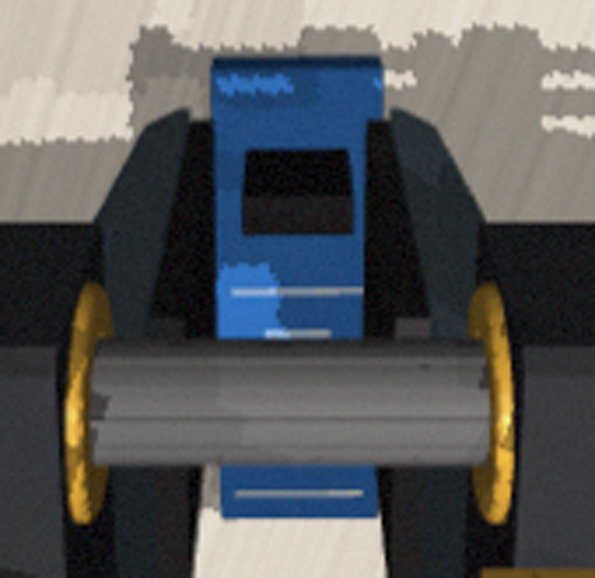

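Request:
jog_arm:
  plan: [3, 0.4, 0, 0, 3, 0, 0, 0, 3, 0, 0, 0, 3, 0, 0, 0, 3, 0, 0, 0, 2, 0, 0, 0, 1.5, 0, 0, 0, 1, 0, 0, 0, 0.8, 0, 0, 0, 0, 0, 0, 0, 0, 0, 0, 0]

```text
time_s: 3.98
ee_pos: [525.8, 159.6, 36.2]
ee_rot: [74.9, 90.0, 3.7]
force: [0.3, -0.5, 0.0]
gripper_width: 20.0
```

```bash
python3 - <<'E'
from h import *
st=env.state();print(st['time_s'],st['ee_pos'],st['force'],rig(st['ee_pos']))
f=env.grab_frame('wrist');cv2.imwrite('pics/w2.png',f[:,:,::-1])
f=env.grab_frame('top')[:,:,::-1];cv2.imwrite('pics/t2.png',cv2.resize(f[140:250,250:490],None,fx=3.3,fy=3.3,interpolation=cv2.INTER_CUBIC))
E
```

```text
3.9833 [525.80613022 159.61124162  36.21912509] [ 0.30390847 -0.45110635  0.02683962] [-341.2758007  -43.9728671]
```

View pics/w2.png

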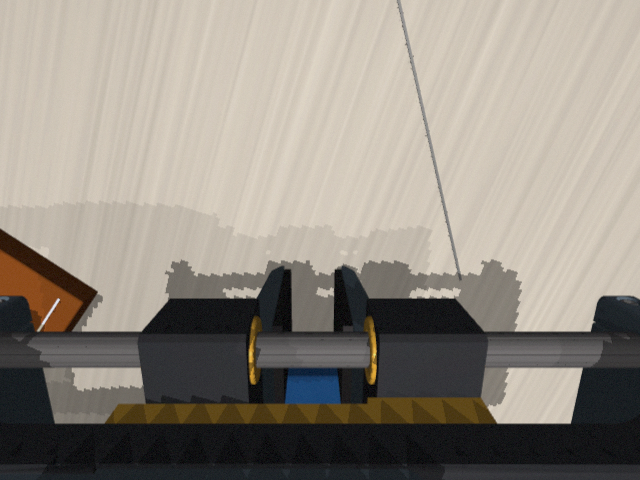

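View pics/t2.png

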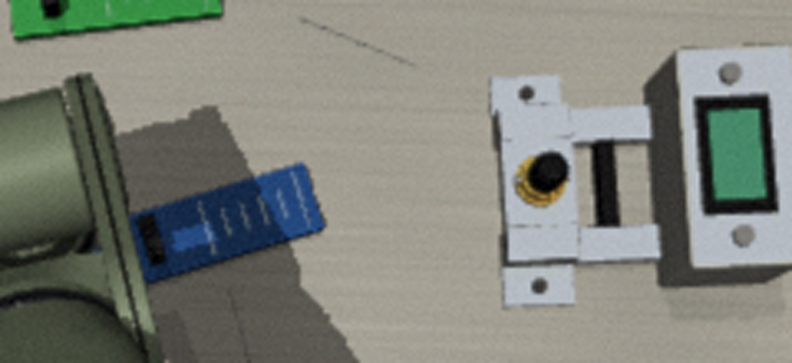

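Request:
jog_arm:
  plan: [0.6, 0, 0, 0, 0, 0, 0.4, 0, 0, 0, 0.4, 0, 0, 0, 0.4, 0, 0, 0, 0.3, 0, 0, 0, 0.3, 0, 0, 0, 0.2, 0, 0, 0, 0.2, 0, 0, 0, 0.2, 0, 0, 0, 0.2, 0, 0, 0, 0.2, 0]

```text
time_s: 5.0
ee_pos: [534.4, 133.2, 30.0]
ee_rot: [-179.4, 90.0, 109.4]
force: [-0.8, 2.0, 0.9]
gripper_width: 19.9
```

```bash
cat > look.py <<'E'
import sys
from h import *
tag=sys.argv[1]
st=env.state();print(st['time_s'],st['ee_pos'].round(1),st['force'].round(1),rig(st['ee_pos']).round(1))
M=R.from_euler('xyz',st['ee_rot'],degrees=True).as_matrix()
print('tool heading rel rig',np.degrees(np.arctan2(M[1,2],M[0,2]))+86.2, 'proj gauge ctr(if contact)',rig(st['ee_pos']+91*M[:,2]).round(1))
f=np.ascontiguousarray(env.grab_frame('top')[:,:,::-1])
cv2.imwrite(f'pics/{tag}.png',cv2.resize(f[140:250,270:510],None,fx=3.3,fy=3.3,interpolation=cv2.INTER_CUBIC))
E
python3 look.py t3
```

```text
5.0 [534.4 133.2  30. ] [-0.8  2.   0.9] [-314.4  -37.2]
tool heading rel rig 14.948174987811399 proj gauge ctr(if contact) [-226.5  -13.7]
```

View pics/t3.png

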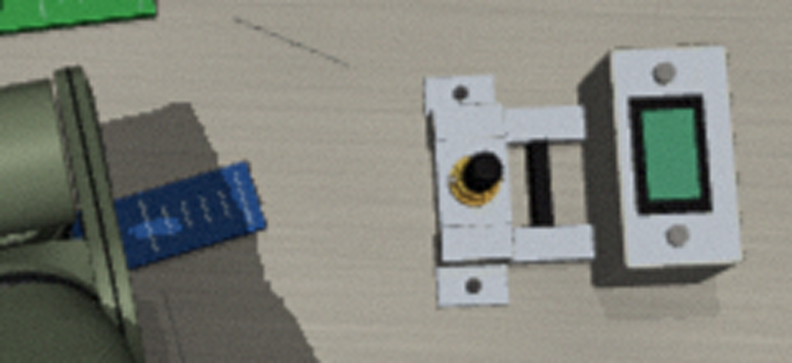

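Request:
jog_arm:
  plan: [0, 0, 0.25, 0, 0, 0, 0.25, 0, 0, 0, 0.25, 0, 0, 0, 0.25, 0, 0, 0, 0.25, 0, 0, 0, 0.25, 0, 0, 0, 0.2, 0, 0, 0, 0.2, 0, 0, 0, 0.2, 0]

```text
time_s: 5.8
ee_pos: [541.3, 112.9, 30.0]
ee_rot: [47.2, 90.0, -24.0]
force: [-1.4, 2.9, 2.1]
gripper_width: 19.9
```

```bash
python3 look.py t4; python3 - <<'E'
from h import *
C=cam('top')
p=ray(C,np.array([(248,163),(267,229)])/3.3+[270,140],14);print(rig(p))
E
```

```text
5.8 [541.3 112.9  30. ] [-1.4  2.9  2.1] [-293.7  -31.6]
tool heading rel rig 14.953216231059471 proj gauge ctr(if contact) [-205.8   -8.2]
[[-155.07647495   24.28207125]
 [-143.72567012  -23.59881718]]
```

View pics/t4.png

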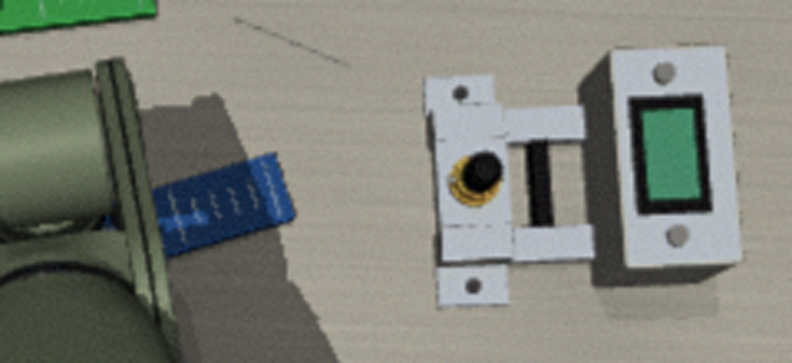

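```bash
cat > nose.py <<'E'
import sys
from h import *
im=cv2.imread(f'pics/{sys.argv[1]}.png')
lim=int(sys.argv[2]) if len(sys.argv)>2 else 800
hsv=cv2.cvtColor(im,cv2.COLOR_BGR2HSV)
m=cv2.inRange(hsv,(100,90,30),(125,255,255));m[:,lim:]=0
m=cv2.morphologyEx(m,cv2.MORPH_CLOSE,np.ones((9,9)))
c=max(cv2.findContours(m,cv2.RETR_EXTERNAL,cv2.CHAIN_APPROX_NONE)[0],key=cv2.contourArea)[:,0,:]
C=cam('top');w=rig(ray(C,c/3.3+[270,140],14))
# rotate into approximate gauge frame, split edges
th=np.radians(float(sys.argv[3]) if len(sys.argv)>3 else 15)
for it in range(3):
    u=w@np.array([[np.cos(th),-np.sin(th)],[np.sin(th),np.cos(th)]])
    top=u[:,0].max();sel=(u[:,0]<top-8)&(u[:,0]>top-60)
    mid=np.median(u[sel,1]);res=[]
    ang=[];offs=[]
    for s in(1,-1):
        e=u[sel&(s*(u[:,1]-(u[sel,1].max()+u[sel,1].min())/2)>15)]
        p=np.polyfit(e[:,0],e[:,1],1);ang.append(np.degrees(np.arctan(p[0])));offs.append(np.median(e[:,1]))
    f=u[(u[:,0]>top-6)&(abs(u[:,1]-np.mean(offs))<15)]
    q=np.polyfit(f[:,1],f[:,0],1);ang.append(-np.degrees(np.arctan(q[0])))
    th_new=th+np.radians(np.mean(ang[:2]))
    if it<2: th=th_new
Rm=np.array([[np.cos(th),-np.sin(th)],[np.sin(th),np.cos(th)]])
n=Rm@np.array([np.median(f[:,0]),np.mean(offs)])
print('heading',np.degrees(th),'residual L,R,front',np.round(ang,2),'width',offs[0]-offs[1],'nose',n.round(1),'centre',(n-75*np.array([np.cos(th),np.sin(th)])).round(1))
E
python3 nose.py t3 400; python3 nose.py t4 400; python3 nose.py top0c 400
```

```text
heading 14.524669233500493 residual L,R,front [ 0.11 -0.11 -0.18] width 49.498638190748444 nose [-150.8    1.3] centre [-223.4  -17.5]
heading 14.840683922401247 residual L,R,front [ 0.14 -0.14  0.19] width 49.485019468284335 nose [-130.1    7. ] centre [-202.6  -12.2]
heading 15.165091271951917 residual L,R,front [-0.04  0.04 -0.3 ] width 49.23682427690882 nose [-156.5    0.9] centre [-228.9  -18.7]
```

Request:
jog_arm:
  plan: [0, 0, 0.25, 0, 0, 0, 0.25, 0, 0, 0, 0.25, 0, 0, 0, 0.25, 0, 0, 0, 0.25, 0, 0, 0, 0.25, 0, 0, 0, 0.25, 0, 0, 0, 0.25, 0, 0, 0, 0.3, 0]

```text
time_s: 6.6
ee_pos: [548.7, 91.1, 30.0]
ee_rot: [-48.7, 90.0, -120.0]
force: [-0.9, 2.9, 1.8]
gripper_width: 20.1
```

Request:
jog_arm:
  plan: [0, 0.19, 0.42, 0.2, 0, 0.19, 0.42, 0.2, 0, 0.19, 0.42, 0.2, 0, 0.19, 0.42, 0.2, 0, 0.19, 0.42, 0.2, 0, 0.19, 0.42, 0.2]

```text
time_s: 7.1
ee_pos: [566.9, 69.8, 29.9]
ee_rot: [59.8, 90.0, -18.7]
force: [-1.8, 3.8, 1.8]
gripper_width: 19.8
```

```bash
python3 look.py t5; python3 nose.py t5 410 8
```

```text
7.1 [566.9  69.8  29.9] [-1.8  3.8  1.8] [-248.9   -8.9]
tool heading rel rig 7.634012012764288 proj gauge ctr(if contact) [-158.7    3.2]
heading 7.772026953338413 residual L,R,front [-0.24  0.24 -0.65] width 49.530962268788144 nose [-82.    9.1] centre [-156.3   -1.1]
```

View pics/t5.png

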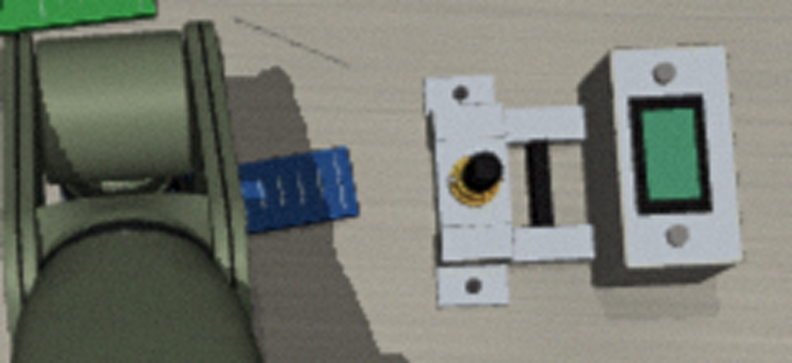

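Request:
jog_arm:
  plan: [0, 0.19, 0.4, 0.2, 0, 0.19, 0.4, 0.2, 0, 0.19, 0.4, 0.2, 0, 0.19, 0.4, 0.2, 0, 0.19, 0.4, 0.2, 0, 0.19, 0.4, 0.2, 0, 0.07, 0.2, 0.08]

```text
time_s: 7.73
ee_pos: [582.5, 45.6, 29.9]
ee_rot: [48.3, 90.0, -37.9]
force: [-0.4, 3.5, 1.8]
gripper_width: 19.7
```

```bash
python3 look.py t6; python3 nose.py t6 425 0
```

```text
7.7333 [582.5  45.6  29.9] [-0.4  3.5  1.8] [-223.7    5.1]
tool heading rel rig -0.032606633663334605 proj gauge ctr(if contact) [-132.7    5. ]
heading 0.6392855295207938 residual L,R,front [-0.47  0.47  0.06] width 49.462454919592616 nose [-55.9   1.2] centre [-130.8    0.3]
```

View pics/t6.png

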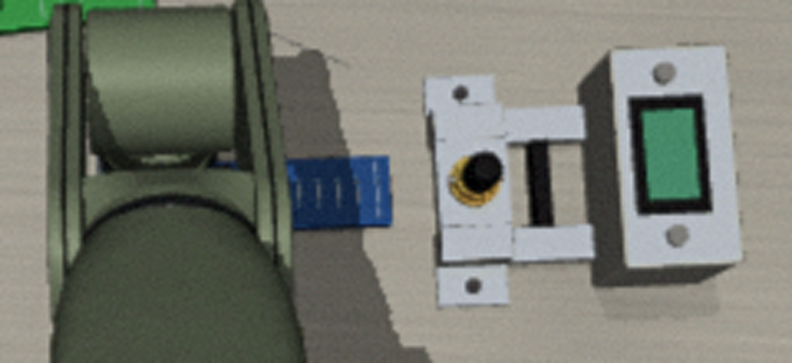

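Request:
jog_arm:
  plan: [0, 0, 0.3, 0, 0, 0, 0.3, 0, 0, 0, 0.3, 0, 0, 0, 0.3, 0, 0, 0, 0.3, 0, 0, 0, 0.3, 0, 0, 0, 0.3, 0, 0, 0, 0.3, 0]

```text
time_s: 8.45
ee_pos: [583.6, 21.9, 29.9]
ee_rot: [-50.5, 90.0, -136.6]
force: [-0.3, 2.7, -0.1]
gripper_width: 20.2
```

```bash
python3 look.py t7; python3 nose.py t7 430 0; python3 - <<'E'
from h import *
f=env.grab_frame('scene')[:,:,::-1]
cv2.imwrite('pics/s7.png',cv2.resize(f[180:290,170:310],None,fx=5.5,fy=5.5,interpolation=cv2.INTER_CUBIC))
E
```

```text
8.45 [583.6  21.9  29.9] [-0.3  2.7 -0.1] [-200.1    4.6]
tool heading rel rig 0.07662441238007034 proj gauge ctr(if contact) [-109.1    4.7]
heading 0.337454228155744 residual L,R,front [-0.07  0.07  0.76] width 49.57269520814651 nose [-32.2   0.7] centre [-107.2    0.2]
```

View pics/t7.png

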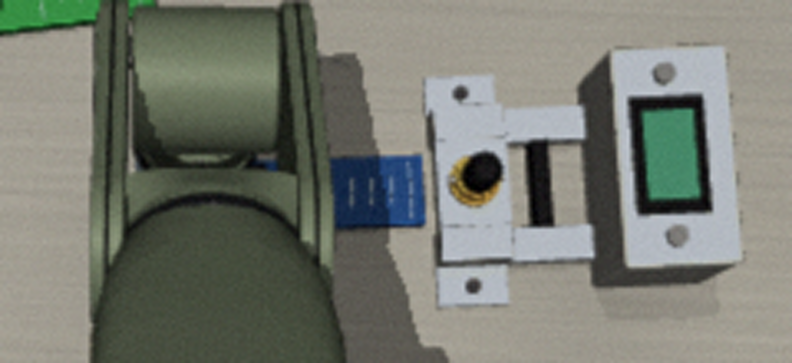

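View pics/s7.png

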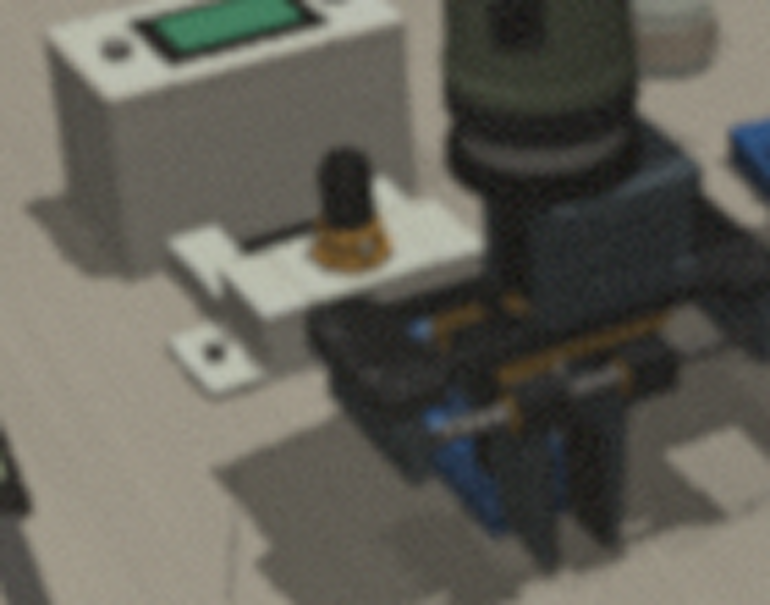

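Request:
jog_arm:
  plan: [0, 0, 0.3, 0, 0, 0, 0.3, 0, 0, 0, 0.3, 0, 0, 0, 0.3, 0, 0, 0, 0.3, 0, 0, 0, 0.3, 0, 0, 0, 0.3, 0, 0, 0, 0.3, 0, 0, 0, 0.3, 0, 0, 0, 0.3, 0]

```text
time_s: 9.38
ee_pos: [585.7, -8.0, 29.9]
ee_rot: [-34.7, 90.0, -120.8]
force: [-1.3, 2.2, -0.7]
gripper_width: 20.2
```

Request:
jog_arm:
  plan: [0, 0, 0.3, 0, 0, 0, 0.3, 0, 0, 0, 0.3, 0, 0, 0, 0.3, 0, 0, 0, 0.3, 0, 0, 0, 0.3, 0, 0, 0, 0.3, 0, 0, 0, 0.3, 0, 0, 0, 0.3, 0, 0, 0, 0.3, 0]

```text
time_s: 10.22
ee_pos: [587.8, -37.9, 29.9]
ee_rot: [-23.0, 90.0, -109.1]
force: [0.4, 2.6, -0.5]
gripper_width: 19.3
```

```bash
python3 look.py t8
```

```text
10.2167 [587.8 -37.9  29.9] [ 0.4  2.6 -0.5] [-140.1    4.8]
tool heading rel rig 0.0764656528317289 proj gauge ctr(if contact) [-49.1   4.9]
```

View pics/t8.png

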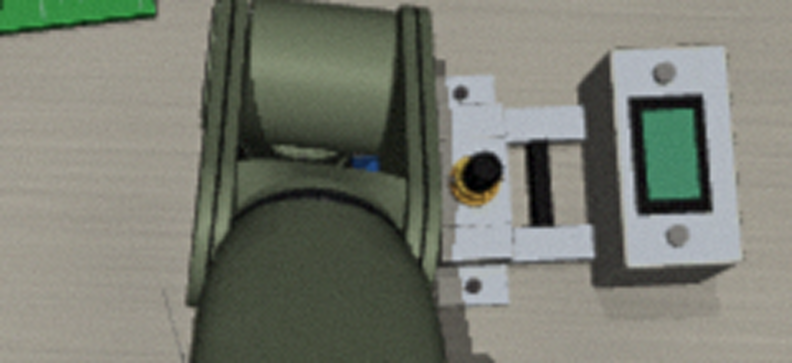

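Request:
jog_arm:
  plan: [0, 0, 0.25, 0, 0, 0, 0.25, 0, 0, 0, 0.25, 0, 0, 0, 0.2, 0, 0, 0, 0.2, 0, 0, 0, 0.1, 0]

```text
time_s: 10.77
ee_pos: [588.7, -50.3, 30.0]
ee_rot: [27.6, 90.0, -58.6]
force: [-0.5, 2.4, -1.0]
gripper_width: 20.0
```

Request:
jog_arm:
  plan: [0, 0, 0.1, 0, 0, 0, 0.1, 0, 0, 0, 0.1, 0]

```text
time_s: 11.02
ee_pos: [588.8, -53.1, 29.9]
ee_rot: [-64.6, 90.0, -150.7]
force: [-1.2, 2.6, -0.2]
gripper_width: 20.4
```

```bash
python3 look.py t9
```

```text
11.0167 [588.8 -53.1  29.9] [-1.2  2.6 -0.2] [-124.9    4.8]
tool heading rel rig 0.07958512615482505 proj gauge ctr(if contact) [-33.9   4.9]
```

View pics/t9.png

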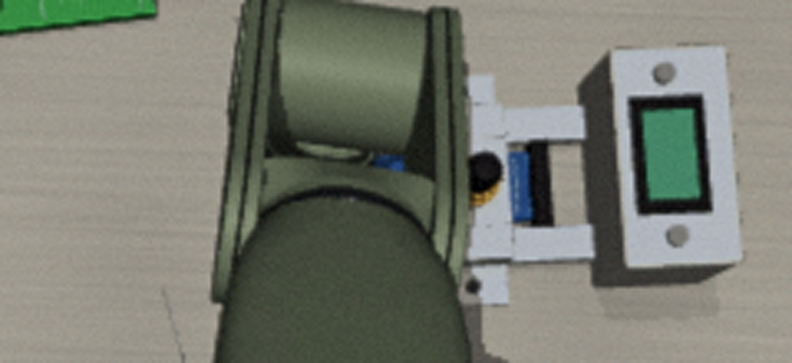

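Nose is visible almost at the stop (crop x≈528–533). Creep on until the force rises.

Request:
jog_arm:
  plan: [0, 0, 0.1, 0, 0, 0, 0.1, 0, 0, 0, 0, 0]

```text
time_s: 11.32
ee_pos: [588.8, -54.0, 30.0]
ee_rot: [-175.5, 89.9, 98.3]
force: [0.3, 6.3, 0.0]
gripper_width: 20.1
```

Request:
jog_arm:
  plan: [0, 0, 0.1, 0, 0, 0, 0.05, 0, 0, 0, 0, 0]

```text
time_s: 11.57
ee_pos: [588.8, -54.1, 30.0]
ee_rot: [-175.1, 89.8, 98.7]
force: [-0.1, 10.8, 1.1]
gripper_width: 19.9
```

Request:
jog_arm:
  plan: [0, 0, -0.5, 0, 0, 0, -0.5, 0, 0, 0.2, 0, 0, 0, -0.2, 0, 0, 0, 0, 0, 0, 0, 0, 0, 0]
  claw: 0

```text
time_s: 12.07
ee_pos: [588.3, -46.9, 29.9]
ee_rot: [-6.9, 90.0, -93.0]
force: [1.1, -0.2, -0.3]
gripper_width: 0.5
```

```bash
python3 look.py t10; python3 - <<'E'
from h import *
f=env.grab_frame('top')[:,:,::-1]
cv2.imwrite('pics/t10z.png',cv2.resize(f[165:225,405:465],None,fx=10,fy=10,interpolation=cv2.INTER_CUBIC))
E
```

```text
12.0667 [588.3 -46.9  29.9] [ 1.1 -0.2 -0.3] [-131.     4.7]
tool heading rel rig 0.06889209652453587 proj gauge ctr(if contact) [-40.    4.8]
```

View pics/t10z.png

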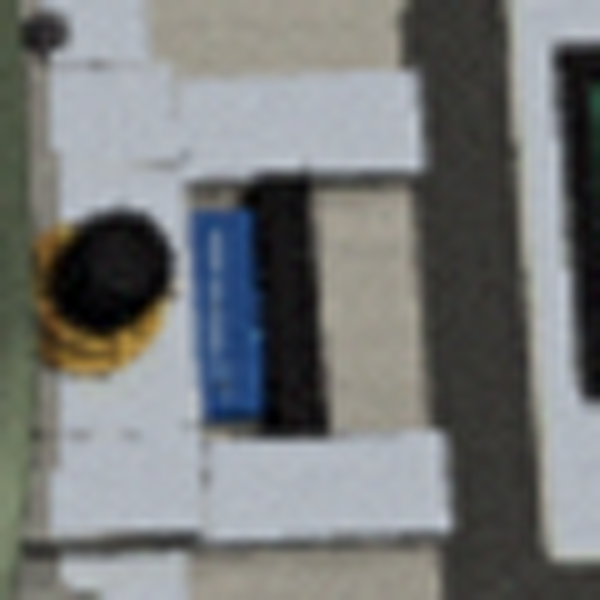

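Request:
jog_arm:
  plan: [0, 0, 0.3, 0, 0, 0, 0.3, 0, 0, 0, 0.15, 0, 0, 0, 0.1, 0, 0, 0, 0.1, 0, 0, 0, 0, 0, 0, 0, 0, 0]

```text
time_s: 12.75
ee_pos: [588.9, -54.1, 30.0]
ee_rot: [-177.8, 89.8, 96.0]
force: [0.2, 8.7, 1.3]
gripper_width: 0.5
```

Request:
jog_arm:
  plan: [0, 0, 0.1, 0, 0, 0, 0.1, 0, 0, 0, 0, 0, 0, 0, 0, 0]

```text
time_s: 13.08
ee_pos: [588.8, -54.3, 30.1]
ee_rot: [-175.3, 89.6, 98.4]
force: [-0.3, 15.1, 2.6]
gripper_width: 0.5
```

Request:
jog_arm:
  plan: [0, 0, -0.4, 0, 0, 0, -1, 0, 0, 0, -2, 0, 0, 0, -3, 0, 0, 0, -3, 0, -3, 0, -1, 0, -4, 0, 0, 0, -4, 0, 0, 0, -4, 0, 0, 0, -3, 0, 0, 0, 0, 0, 0, 0]

```text
time_s: 14.0
ee_pos: [585.7, 46.0, 217.4]
ee_rot: [87.2, 89.2, 1.1]
force: [0.1, 0.5, 0.5]
gripper_width: -0.0
```

```bash
python3 - <<'E'
from h import *
st=env.state();print(st['ee_pos'],st['force'],st['qpos'])
f=env.grab_frame('wrist');cv2.imwrite('pics/w11.png',f[:,:,::-1])
f=env.grab_frame('scene');cv2.imwrite('pics/s11.png',f[:,:,::-1])
f=env.grab_frame('top');cv2.imwrite('pics/t11.png',f[:,:,::-1])
E
```

```text
[585.65046527  46.02995095 217.44530311] [0.08369259 0.45234024 0.54357443] [ 3.38994436e+00  1.98331699e+01  9.05590347e+01 -3.57684949e-02
  6.87825272e+01 -4.76990653e-01]
```

View pics/t11.png

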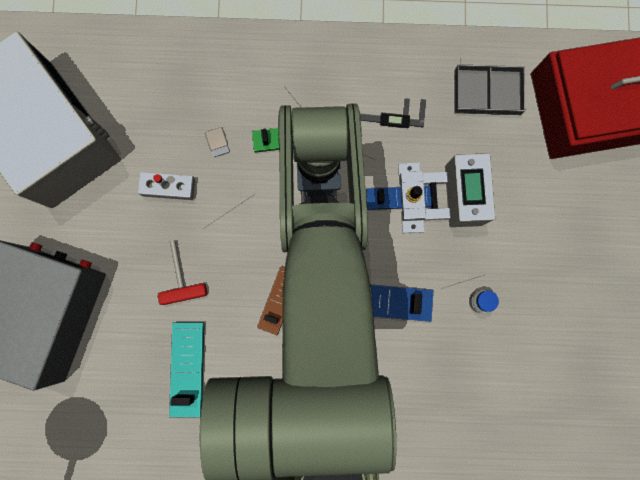

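View pics/s11.png

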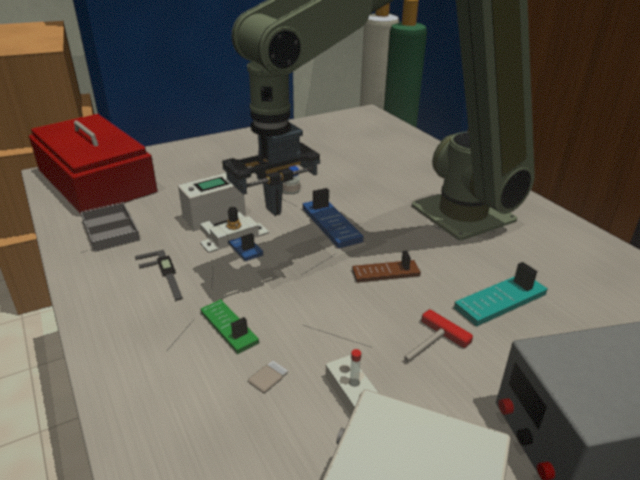

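View pics/w11.png

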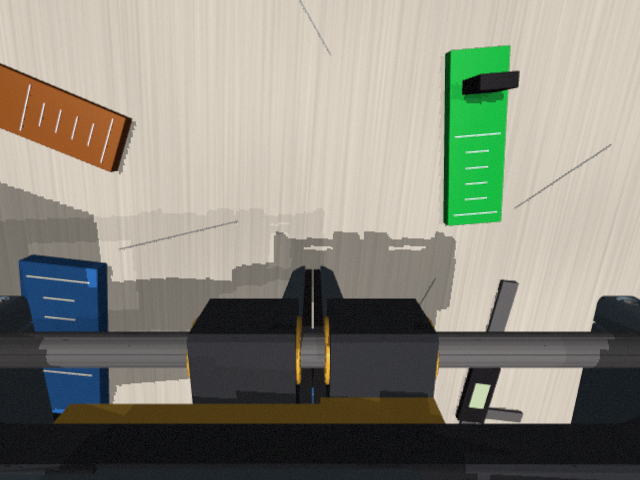

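```bash
python3 - <<'E'
import cv2
f=cv2.imread('pics/t11.png')
cv2.imwrite('pics/t11z.png',cv2.resize(f[155:235,360:460],None,fx=7.5,fy=7.5,interpolation=cv2.INTER_CUBIC))
f=cv2.imread('pics/s11.png')
cv2.imwrite('pics/s11z.png',cv2.resize(f[190:270,190:280],None,fx=7.3,fy=7.3,interpolation=cv2.INTER_CUBIC))
E
```

```text
(no output)
```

View pics/t11z.png

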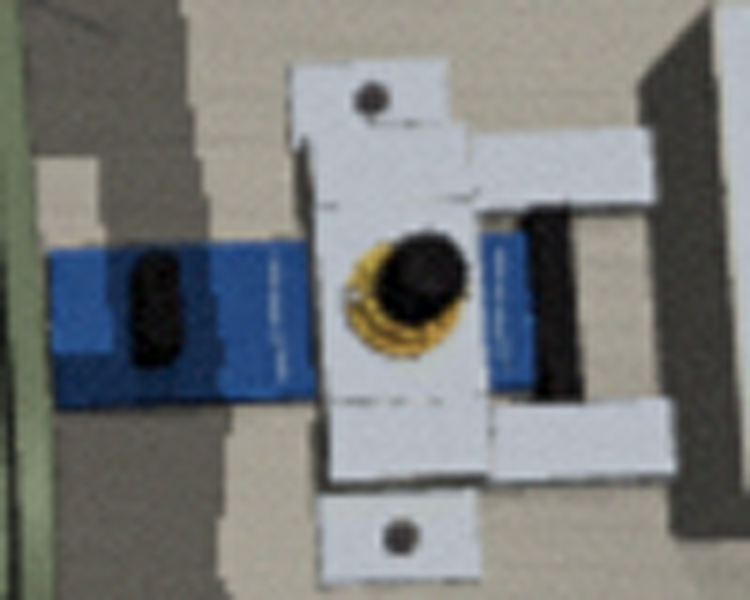

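View pics/s11z.png

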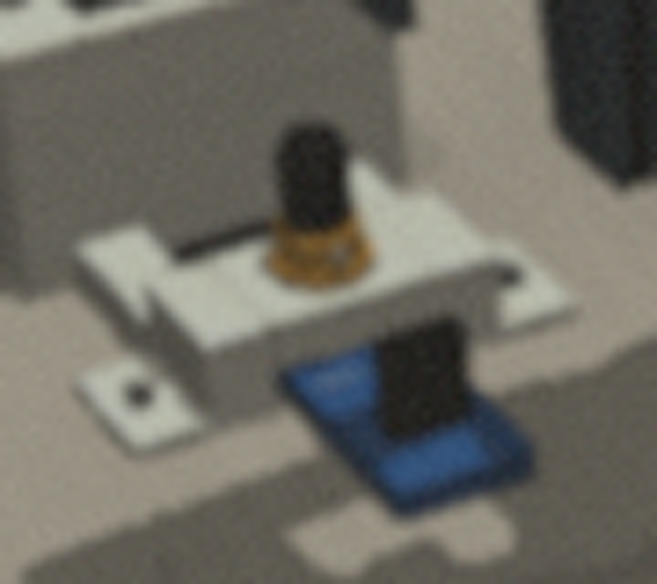

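```bash
python3 - <<'E'
from h import *
C=cam('top')
def g(l,z): return rig(ray(C,np.array(l)/7.5+[360,155],z))
for n,l,z in [('upper',[(55,246),(528,232)],14),('lower',[(60,408),(535,388)],14),('tail',[(50,250),(55,405)],14),('nose',[(528,235),(537,386)],14),('stop top front',[(522,207),(539,400)],24),('rail up',[(480,133),(650,127)],30),('foot holes',[(372,100),(400,538)],6),('foot edges',[(290,64),(447,58),(323,584),(478,580)],6)]:
    w=g(l,z);d=w[1]-w[0];print(n,w.round(1).tolist(),np.degrees(np.arctan2(d[1],d[0])).round(2))
E
```

```text
upper [[-103.0, 26.2], [45.2, 25.3]] -0.35
lower [[-103.9, -25.1], [44.4, -24.2]] 0.35
tail [[-104.6, 25.0], [-105.4, -24.1]] -90.93
nose [[45.2, 24.3], [45.1, -23.6]] -90.12
stop top front [[41.7, 31.2], [43.3, -29.7]] -88.51
rail up [[28.8, 53.7], [81.7, 53.7]] -0.0
foot holes [[0.2, 71.1], [1.1, -68.7]] -89.65
foot edges [[-25.0, 83.6], [24.7, 83.8], [-23.8, -82.2], [24.7, -82.7]] 0.18
```

```bash
python3 -c "
from workcell import env
print(env.state()['force'],env.state()['time_s']);print(env.job_done())"
```

```text
[0.41427625 1.30138778 0.27143269] 14.15
the job is handed in; nothing more can be done
None
```

The blue gauge is home: I slid it nose first under the bridge until it met the black stop, drew the hand clear and handed the job in at 14.15 s.

**How it was pushed:** I used two low fingertips, about 5 mm above the counter, on its tail face. The push was a straight run, a gentle arc to line it up with the tunnel, then a straight run in. I finished with a central press of about 15 N against the stop, then backed off and raised the hand.

**Last checks from the top camera, in the rig's frame:**
- The nose face is at x ≈ 45.1 mm and the tail at x ≈ -105 mm.
- The centre is at about (-30, 0.5) mm, against a target of (-30, 0).
- The long edges read -0.35° and +0.35°, so it lies straight within measurement error.
- The last whole-scene pictures showed no other object out of place. The probe head looks undisturbed, and the hand was about 19 cm above the counter and clear of everything.

**Disagreements:**
- The sideways position worked out from the arm's own pose was 4 to 5 mm off the camera's. I steered by the camera, with the gauge and the rig measured in the same view.
- The top edge of the stop read 2 to 3 mm short of its 45 mm. I put this down to picking its edge in the image, since the nose looked flush and the force rose at contact.

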